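# Roll two drill-core pieces onto the photo board's datum line

### The job

Line up the two pieces of drill core for their photograph: with the fingertips, push each one sideways on its upper half so that it rolls over the felt, and leave it lying still on the white datum line, lengthwise along it and centred over it. The mudstone is crumbly, so roll the pieces rather than dragging them, do not pick them up, and leave the vial, the bottle and the brush alone.

Things in the scene. Friction and masses are not known exactly. Their poses are not given: they have to be found in the camera images.
- core_long: Longer piece of drill core: lying rock cylinder, 48 mm diameter, 120 mm long, 0.54 kg, thin chalk line along its top at the start. Origin on its axis, half-way along; x along the cylinder; z up through the chalk line at the start, turning as it rolls. It starts 55 to 85 mm from the datum line, already within 0.06 rad of parallel to it, which rolling hardly changes and is near enough.
- core_short: Shorter piece: as the long one, 48 mm diameter, but 100 mm long, 0.45 kg. It starts across the datum line and towards its other end. Both are smooth: a fingertip 24 to 34 mm above the felt rolls them ahead of it, and they stop a few mm on if it moved under 40 mm/s. Higher, the finger sticks and rides over the top: the piece rolls half as far as the finger goes, so short strokes are needed.
- datum (a point): Middle of the white datum line, on the felt (18 mm above the table). The line is 4 mm wide, 400 mm long, flat, along this frame's y axis; x points across it, roughly away from the robot; z up. The board is fixed: 308 mm (x) by 428 mm (y), black felt, aluminium edging, with a scale bar and a grey patch flat on it.
- vial: Bystander: upright glass vial with a white cap, 28 mm in diameter, 59 mm high, standing on the felt on the far side of the line. Origin at the centre of its underside, z up.
- bottle: Bystander: upright white plastic bottle, 52 mm in diameter, 135 mm high, standing on the table left of the board. Origin at the centre of its underside, z up.
- brush: Bystander: brush lying on the table beyond the board, about 200 mm long, roughly parallel to the board's far edge. Origin under its middle, x along it.
- specimen_box: Fixed bystander: open wooden box with bone fragments, 150 by 110 mm, 50 mm high, on the table right of the board. Origin at the centre of its underside.
There are look-alikes about, which are no part of the job. What is shaped like the core_long but pink or turquoise is not meant.

How it is judged:
By the outcome, as a careful person would: the job done as asked, in the order asked, and still so for the second after the job is handed in, with the robot touching nothing.
It also fails if it takes over 54 s, if anything falls off the work surface, if the arm or the gripper's body presses on something with over 40 N, if the wrist force passes 120 N, or if a joint passes its speed limit or range.

### The arm

A 6-joint arm with a two-finger parallel gripper is mounted at the origin on the work surface. World frame = base frame: x ahead of the robot, y to its left, z up, the work surface at z = 0. Lengths are in m, angles in rad, forces in N, time in s.
With the tool pointing down it reaches from about 0.375 to 0.9 m from the base axis. Payload 3.1 kg.
Tool frame: the origin (TCP) lies on the front face of the gripper's body, between the roots of the fingers; the fingertips stand 73 mm ahead of it and the grasp point (between the pads) lies 54 mm ahead of it (manip.finger_overhang is the distance from the TCP to the fingertips, in m); z points along the fingers, y is the direction in which the jaws open and shut (so a half turn about z gives the same grasp; the last joint's range is limited). The gripper opens to 85 mm and grips with 20 to 120 N. Pads are 22 mm wide; open, the fingers measure 114 mm over their backs; the gripper's body (76 mm by 85 mm) begins 54 mm behind the grasp point. The pads swing forward as they close: fully open they stand 13 mm farther back than shut.
Start: joints at [1.014, 0.527, 1.433, -0, 1.181, -0.178], TCP at [0.231, 0.581, 0.304] pointing down, gripper open.
Joint ranges: [-3.08, 3.08], [-0.75, 2.2], [0.22, 2.44], [-1.43, 4.57], [0, 2.65], [-2.85, 2.85]. Speed limits (rad/s): [2.79, 2.79, 3.14, 3.14, 3.14, 3.14].

### API

Orientations are given as a unit quaternion [x, y, z, w].
In Python, from station import manip gives the robot as it stands.
- The arm moves only by the tool apply_moves, never from a script. Its argument "increments" is a list that holds one entry, the list of rows, each a list of 4 numbers: the shift along the tool's x, y, z in m, then the turn about the tool's z in degrees. In form: [[[dx, dy, dz, spin], ...]]. A call has 1 to 5 rows; each row shifts and turns the pose as measured when the row begins, along the tool's axes as they then stand; what a row does not reach is not made up. A row lasts 1/10 s, in which the tool goes at most 50 mm and 8.59 degrees, less where a joint would pass 70% of its speed; a pose out of reach is approached as far as the arm can. A call with a gripper value outside its range is refused whole. "fingers" is the opening, from 0 (shut) to 1 (fully open), set as the call begins (left out, the last holds). The fingers move at their own pace and stop on an object; "newtons" is the grip in N (left out, the last holds). Time passes only in rows, so rows that do not move let the fingers close. It gives the time, the measured TCP pose, the force and the opening at its end, in the units of the state.
- manip.sense(): the state, without advancing time (a new reading comes with each control period).
- manip.snapshot(name): name is "side" or "top"; returns (picture, depth): 384x512x3 uint8, red, green, blue; 384x512 float32, m along the optical axis (not along the pixel's ray), 0 where there is no reading.
- manip.camera_model(name): a dict with "mtx" (3x3 intrinsics, pixels), "R" (3x3) and "t" (3): a world point X has camera coordinates R X + t. Camera axes: x right, y down, z forward; pixel columns grow to the right and rows downward; lengths in m; the calibration is good to about 2 mm. A picture is of the moment at which its call begins. camera_model takes no time and is no camera call.
- manip.sign_off(): hands the job in, once; it reports no verdict.
The state is a dict: "t": time; "q": joint angles; "qd": joint speeds; "tau": joint torques, N m; "tcp_pos": TCP position; "tool_rot": TCP orientation; "force": force on the tool from outside, world axes, zero at the start; "ft_torque": the same for the moment, N m; "finger_gap": opening from 0.0 (shut) to 1.0 (fully open).
Only numpy, scipy, OpenCV 4.12 (cv2) and the standard library are available. Lean on these libraries where they do the work, as an engineer would, in place of code of your own. Each camera call takes 0.05 s, during which the arm holds its last target.

## Working session

There is one attempt and no reset: what is moved stays moved. The work goes in short steps, Python scripts to look and compute and a tool call to move; the robot and the scene stay as the last step left them, time stands still between calls to the robot, and variables do not carry over. Pictures are saved under pics/ and viewed, and the job is handed in when it is done.

Besides the shell and the picture viewer there is one more tool, called after "Emit:" as name(argument=value, ...) on one line, values as JSON. apply_moves: Moves the arm, as the interface text tells. Its arguments: {"type":"object","properties":{"increments":{"type":"array","items":{"type":"array","items":{"type":"array","items":{"type":"number"}}}},"fingers":{"type":"number"},"newtons":{"type":"number"}},"required":["increments"]}

```bash
mkdir -p pics; ls
cat > h.py <<'E'
import numpy as np, cv2
from station import manip
def snap(n,f):
    p,d=manip.snapshot(n); cv2.imwrite(f'pics/{f}.png',p[:,:,::-1]); np.save(f'pics/{f}_d.npy',d); return p,d
def ray(n,u,v,z):
    c=manip.camera_model(n);K,R,t=map(np.array,(c['mtx'],c['R'],c['t']))
    r=R.T@np.linalg.solve(K,[u,v,1]);o=-R.T@t;s=(z-o[2])/r[2];return o+s*r
def proj(n,X):
    c=manip.camera_model(n);K,R,t=map(np.array,(c['mtx'],c['R'],c['t']))
    p=K@(R@np.array(X)+t.ravel());return p[:2]/p[2]
def pts(n,d):
    c=manip.camera_model(n);K,R,t=map(np.array,(c['mtx'],c['R'],c['t']))
    v,u=np.mgrid[:d.shape[0],:d.shape[1]];P=np.stack([u*d,v*d,d],-1)@np.linalg.inv(K).T
    return (P-t.ravel())@R
E
python3 - <<'E'
from h import *
for n in ('top','side'):
    p,d=snap(n,n+'0'); c=manip.camera_model(n); print(n,-np.array(c['R']).T@np.array(c['t']).ravel(),np.array(c['mtx'])[0])
    
    cv2.imwrite(f'pics/{n}0b.png',cv2.resize(p[:,:,::-1],(800,600),interpolation=cv2.INTER_CUBIC))
s=manip.sense();print(s['t'],s['tcp_pos'],s['tool_rot'],s['force'],s['finger_gap'],manip.finger_overhang)
E
```

```text
pics
top [0.4988261  0.00770662 1.45682482] [459.75810455   0.         255.51401657]
side [0.23131634 0.55942409 0.71906624] [358.23110519   0.         258.1019388 ]
0.1 [0.23083817 0.58024318 0.30300968] [ 1.88288635e-01  9.82113220e-01 -9.38899645e-04 -3.62784686e-04] [ 0.93830134  0.68821326 -0.42837232] 1.0007462585665623 0.0726
```

View pics/top0b.png

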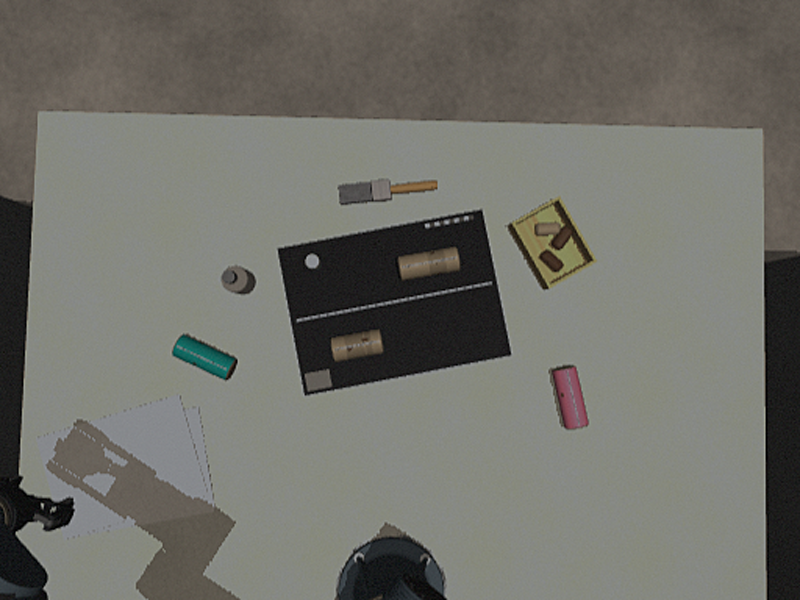

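View pics/side0b.png

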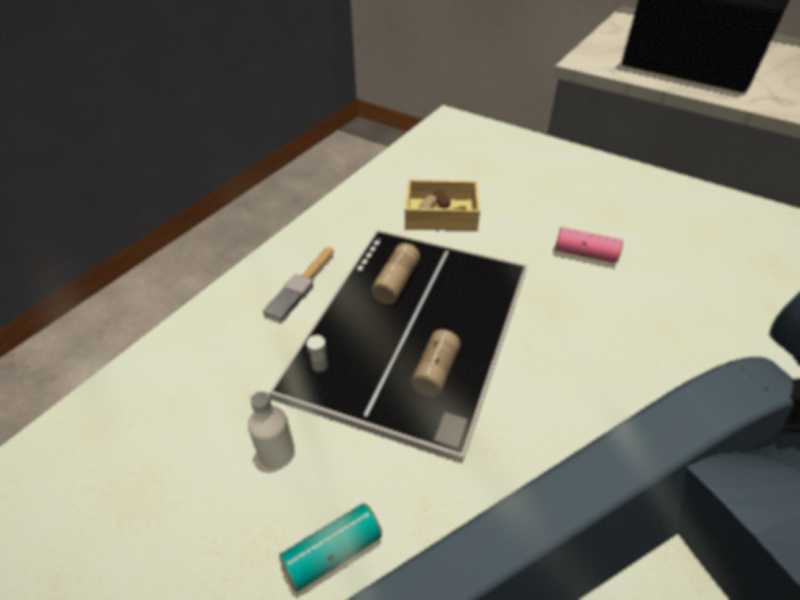

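The two tan cylinders on the black board are the cores: 800-px positions (428,263), longer and on the far side, and (357,345), shorter and on the near side. The turquoise piece at (205,357) and the pink one at (570,397) are look-alikes, so I'm ruling them out. The vial is at (312,261). Next I'll confirm this in an enlarged crop and measure.

Run:
```python
from h import *
p=cv2.imread('pics/top0.png'); d=np.load('pics/top0_d.npy')
c=p[125:260,170:335]; cv2.imwrite('pics/top0c.png',cv2.resize(np.clip(c*1.8,0,255).astype('uint8'),None,fx=4.4,fy=4.4,interpolation=cv2.INTER_CUBIC))
P=pts('top',d)
z=P[:,:,2]
print(np.median(z[125:250,180:330]))
m=((z>0.030)&(z<0.2)).astype('uint8'); m[:120]=0;m[270:]=0
n,l,st,ce=cv2.connectedComponentsWithStats(m)
for i in range(1,n):
    if st[i,4]<30: continue
    q=P[l==i]; r=cv2.minAreaRect((q[:,:2]*1000).astype('float32'))
    print(st[i],ce[i].round(1),np.round(r[0],1),np.round(r[1],1),round(r[2],1),q[:,2].max().round(4))
# line
hsv=p.max(2).astype(int)
m=np.zeros(p.shape[:2],bool)
for u in range(190,316):
    v0=205-(u-190)*23/125
    for v in range(int(v0)-5,int(v0)+6):
        if p[v,u].min()>75: m[v,u]=1
v,u=np.nonzero(m); print(len(u),u.min(),u.max())
X=np.array([ray('top',a,b,0.018)[:2] for a,b in zip(u,v)])*1000
f=cv2.fitLine(X.astype('float32'),cv2.DIST_HUBER,0,.01,.01).ravel();print(f,np.degrees(np.arctan2(f[1],f[0])))
s=(X-f[2:])@f[:2];print(s.min(),s.max(), f[2:]+f[:2]*(s.min()+s.max())/2)
```

```text
0.016403889404571353
[326 125  56  60 525] [355.  153.8] [ 696.8 -305.6] [150.6 111.8] 31.1 0.0593
[254 158  41  21 606] [274.1 167.8] [649.  -59.2] [ 47.7 120.2] 11.0 0.0752
[195 162  11  10  76] [199.9 166.9] [644.7 166.7] [24.5 26. ] 59.9 0.0845
[142 170  21  18 286] [151.5 178.4] [605.9 311. ] [48.3 50.1] 83.3 0.141
[211 210  35  21 517] [228.  220.2] [485.   78.1] [47.8 99.9] 12.0 0.0729
[110 214  41  29 590] [129.8 227.7] [454.6 379.2] [120.5  46.6] 66.1 0.0555
[354 234  22  36 516] [364.8 252. ] [ 395.8 -344.1] [110.6  46.2] 13.6 0.0557
238 190 314
[ 2.1258789e-01 -9.7714198e-01  5.7209619e+02  7.5775466e+00] -77.725945
-196.8576305153749 199.51508967113668 [572.37866323   6.27918915]
```

View pics/top0c.png

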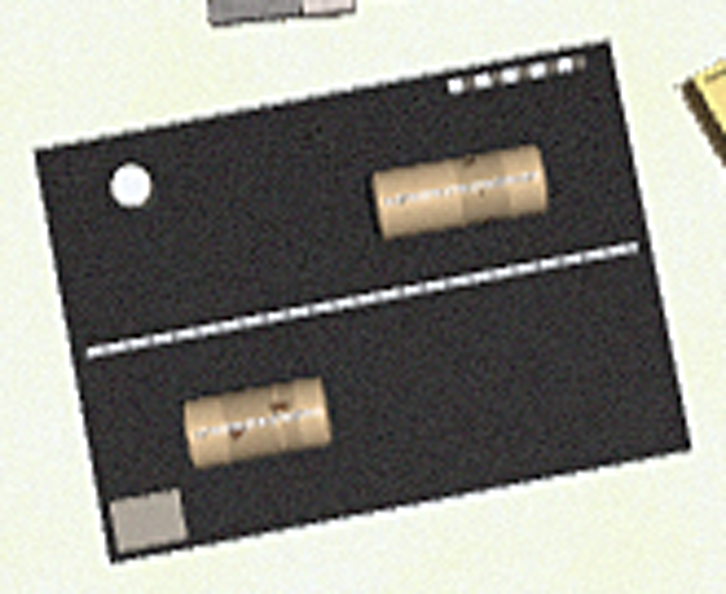

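Crop confirms it: the long core is centred at crop (460,192), far side and 120 mm long by depth. The short core is at (258,422), near side and 100 mm long. Both carry a chalk line on top. In the datum frame, long is at x=+61, y=-80 mm and short at x=-70, y=+89 mm, both within about 1.3° of parallel. I'll push with two spread fingertips, starting by turning the tool square to the line.

Emit:
apply_moves(increments=[[[0,0,0,-8.5],[0,0,0,-8.5],[0,0,0,-8.5],[0,0,0,-8.5],[0,0,0,0]]], fingers=0.6)

```text
t: 0.6
tcp_pos: [0.2299, 0.5789, 0.3]
tool_rot: [-0.113, 0.994, -0.003, -0.003]
force: [0.3, -0.4, 0.3]
finger_gap: 0.599
```

```bash
cat >> h.py <<'E'
from scipy.spatial.transform import Rotation as Ro
DX=np.array([.9771,.2126,0]);DY=np.array([-.2126,.9771,0]);D0=np.array([.5724,.0063,.018])
def st():
    s=manip.sense();R=Ro.from_quat(s['tool_rot']).as_matrix();p=np.array(s['tcp_pos'])
    print('t',round(s['t'],2),'datum xyz mm',np.round([(p-D0)@DX*1e3,(p-D0)@DY*1e3,(p[2]-.018)*1e3],1),'toolx.DX',R[:,0]@DX,'yaw err deg',np.degrees(np.arctan2(R[:,0]@DY,R[:,0]@DX)).round(2),'tilt',R[2,2].round(5),'F',np.round(s['force'],1),'gap',round(s['finger_gap'],3),'ovh',manip.finger_overhang)
    return s,R,p
def to(x,y,z):
    s,R,p=st();T=D0+DX*x/1e3+DY*y/1e3+np.array([0,0,z/1e3]);d=R.T@(T-p);print('tool shift mm',np.round(d*1e3,1));return d
E
python3 -c "
from h import *
to(112,-80,280)"
```

```text
t 0.6 datum xyz mm [-212.9  632.3  282. ] toolx.DX -0.9998765592375478 yaw err deg -179.34 tilt -0.99996 F [ 0.3 -0.4  0.3] gap 0.599 ovh 0.0726
tool shift mm [-316.6 -716.     4.4]
```

Emit:
apply_moves(increments=[[[-0.019,-0.044,0,0],[-0.019,-0.044,0,0],[-0.019,-0.044,0,0],[-0.019,-0.044,0,0],[-0.019,-0.044,0,0]]])

```text
t: 1.1
tcp_pos: [0.3711, 0.3845, 0.2988]
tool_rot: [-0.11, 0.994, -0.002, -0.003]
force: [0.4, 0.7, -0.6]
finger_gap: 0.601
```

Emit:
apply_moves(increments=[[[-0.019,-0.044,0,0],[-0.019,-0.044,0,0],[-0.019,-0.044,0,0],[-0.019,-0.044,0,0],[-0.019,-0.044,0,0]]])

```text
t: 1.6
tcp_pos: [0.5146, 0.1809, 0.2988]
tool_rot: [-0.102, 0.995, -0.002, -0.003]
force: [0.6, 0.2, 0.4]
finger_gap: 0.598
```

Emit:
apply_moves(increments=[[[-0.019,-0.044,0,0],[-0.019,-0.044,0,0],[-0.019,-0.044,0,0],[-0.019,-0.044,0,0],[-0.019,-0.044,0,0]]])

```text
t: 2.1
tcp_pos: [0.6544, -0.0259, 0.2978]
tool_rot: [-0.092, 0.996, -0.001, -0.004]
force: [0.5, 1.6, 0.5]
finger_gap: 0.598
```

```bash
python3 -c "
from h import *
to(112,-80,180)"
```

```text
t 2.1 datum xyz mm [ 73.3 -48.9 279.8] toolx.DX -0.9994707875292036 yaw err deg 178.26 tilt -0.99997 F [0.5 1.6 0.5] gap 0.598 ovh 0.0726
tool shift mm [-40.4 -29.8  99.6]
```

Emit:
apply_moves(increments=[[[-0.03,-0.02,0,-1.7],[-0.01,-0.01,0.03,0],[0,0,0.05,0],[0,0,0.03,0],[0,0,0,0]]])

```text
t: 2.6
tcp_pos: [0.706, -0.0602, 0.1843]
tool_rot: [-0.093, 0.996, -0.004, 0.0]
force: [-1.2, -0.4, 0.4]
finger_gap: 0.604
```

Run:
```python
from h import *
to(112,-80,102)
p,d=snap('side','side1'); 
cv2.imwrite('pics/side1b.png',cv2.resize(p[90:270,150:390,::-1],None,fx=3.3,fy=3.3,interpolation=cv2.INTER_CUBIC))
P=pts('side',d); 
s,R,t=st()
rel=(P-t)@R   # tool coords
m=(d>0)&(abs(rel[:,:,0])<.03)&(abs(rel[:,:,1])<.07)&(rel[:,:,2]>0.02)&(rel[:,:,2]<.09)
q=rel[m]*1e3; print(len(q),np.percentile(q[:,2],[50,90,97,99,100]).round(1))
print('tips x', np.percentile(q[q[:,2]>50][:,0],[1,50,99]).round(1),'y',np.percentile(q[q[:,2]>50][:,1],[1,25,50,75,99]).round(1))
```

```text
t 2.6 datum xyz mm [116.4 -93.3 166.3] toolx.DX -0.9995695306535899 yaw err deg 178.4 tilt -0.99998 F [-1.2 -0.4  0.4] gap 0.604 ovh 0.0726
tool shift mm [ 4.8 13.7 64.2]
t 2.65 datum xyz mm [117.2 -93.6 168.3] toolx.DX -0.9995845566835743 yaw err deg 178.43 tilt -0.99996 F [ 0.2  0.4 -0.4] gap 0.597 ovh 0.0726
221 [47.6 65.3 69.3 71.2 71.8]
tips x [-8.5  6.5 14.3] y [-34.4 -26.5 -24.9  33.5  39.6]
```

View pics/side1b.png

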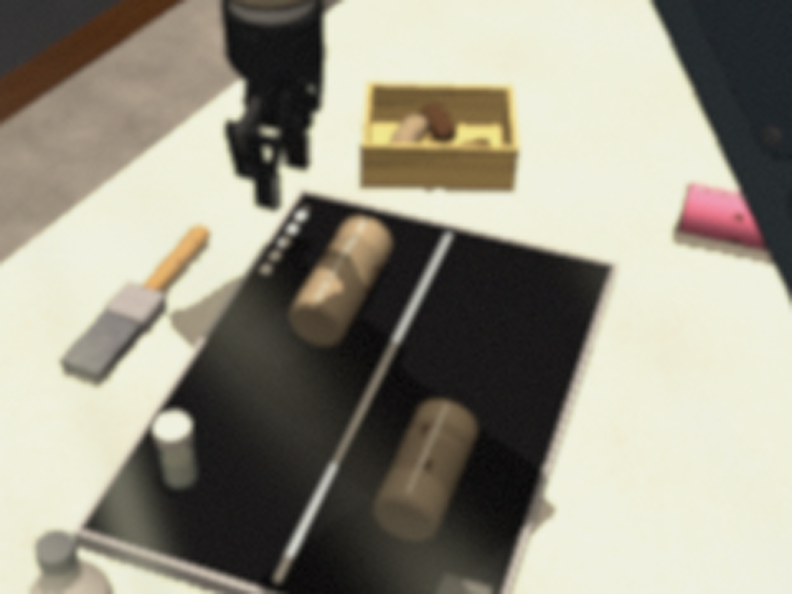

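Emit:
apply_moves(increments=[[[0,0.013,0.01,-2],[0,0,0.03,0],[0,0,0.025,0],[0,0,0,0],[0,0,0,0]]])

```text
t: 3.15
tcp_pos: [0.7093, -0.0436, 0.1294]
tool_rot: [-0.113, 0.994, -0.006, 0.009]
force: [1.6, -0.1, -0.5]
finger_gap: 0.601
```

```bash
python3 -c "
from h import *
to(96,-80,99)"
```

```text
t 3.15 datum xyz mm [123.2 -77.9 111.4] toolx.DX -0.9997338528760338 yaw err deg -179.29 tilt -0.99975 F [ 1.6 -0.1 -0.5] gap 0.601 ovh 0.0726
tool shift mm [27.4 -1.6 11.9]
```

Emit:
apply_moves(increments=[[[0,0,0.01,0],[0.008,0,0.001,0],[0.008,0,0,0]]])

```text
t: 3.45
tcp_pos: [0.6962, -0.0465, 0.1225]
tool_rot: [-0.114, 0.993, -0.007, 0.014]
force: [0.3, 0.3, -0.0]
finger_gap: 0.597
```

```bash
python3 -c "
from h import *
to(36,-80,99)"
```

```text
t 3.45 datum xyz mm [109.7 -77.9 104.5] toolx.DX -0.9995204592761197 yaw err deg -179.17 tilt -0.99951 F [ 0.3  0.3 -0. ] gap 0.597 ovh 0.0726
tool shift mm [73.8 -0.9  3.6]
```

Emit:
apply_moves(increments=[[[0.006,0,0.003,0],[0.006,0,0.002,0],[0.004,0,0,0],[0.004,0,0,0]]])

```text
t: 3.85
tcp_pos: [0.6745, -0.0523, 0.1183]
tool_rot: [-0.113, 0.993, -0.008, 0.015]
force: [1.0, -0.0, 0.5]
finger_gap: 0.598
```

```bash
cat >> h.py <<'E'
def tip():
    s,R,p=st();P=p+R[:,2]*.0705-D0;print('zaxis in datum',np.round([R[:,2]@DX,R[:,2]@DY],3),'tip',np.round([P@DX*1e3,P@DY*1e3,P[2]*1e3],1))
E
python3 -c "
from h import *
tip()"
```

```text
t 3.85 datum xyz mm [ 87.3 -79.  100.3] toolx.DX -0.9995039142963571 yaw err deg -179.25 tilt -0.99946 F [ 1.  -0.   0.5] gap 0.598 ovh 0.0726
zaxis in datum [ 0.027 -0.018] tip [ 89.2 -80.2  29.8]
```

```bash
cat >> h.py <<'E'
def cores(name):
    p,d=snap('top',name)
    cv2.imwrite(f'pics/{name}b.png',cv2.resize(np.clip(p[125:260,170:335,::-1]*1.8,0,255).astype('uint8'),None,fx=4.4,fy=4.4,interpolation=cv2.INTER_CUBIC))
    P=pts('top',d)-D0; X=P@DX*1e3;Y=P@DY*1e3;Z=P[:,:,2]*1e3
    m=((Z>15)&(Z<61)&(X<95)&(abs(Y)<200)&(X>-140)).astype('uint8'); n,l,s,_=cv2.connectedComponentsWithStats(m)
    for i in range(1,n):
        if s[i,4]<150: continue
        k=(l==i); r=cv2.minAreaRect(np.stack([X[k],Y[k]],1).astype('float32'))
        t=k&(Z>Z[k].max()-8)
        print('core',np.round(r[0],1),np.round(r[1],1),round(r[2],2),'topx',X[t].mean().round(1),'n',s[i,4])
E
python3 -c "
from h import *
cores('top1')"
```

```text
core [ 58.2 -70.3] [100.4  28.9] 74.82 topx 55.4 n 196
```

View pics/top1b.png

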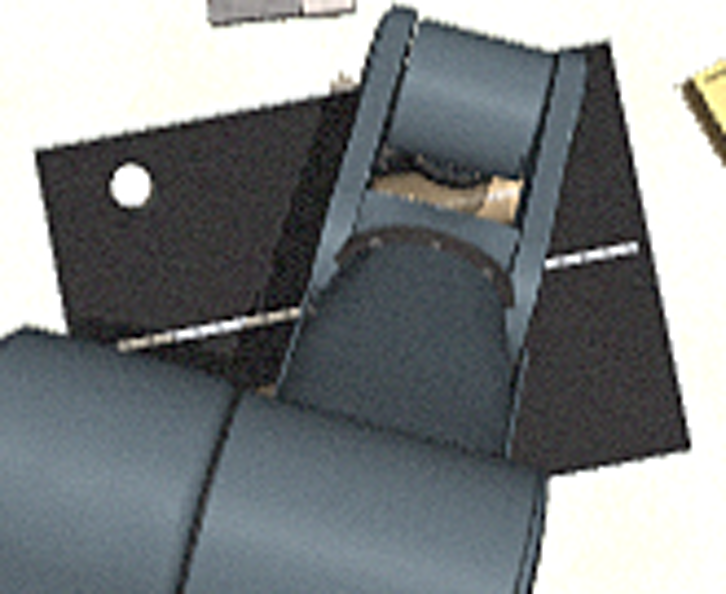

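```bash
cat >> h.py <<'E'
from scipy.optimize import least_squares
def sidefit(name,cam='side',show=True):
    p,d=snap(cam,name)
    if show and cam=='side': cv2.imwrite(f'pics/{name}b.png',cv2.resize(p[90:270,150:390,::-1],None,fx=3.3,fy=3.3,interpolation=cv2.INTER_CUBIC))
    P=pts(cam,d)-D0; X=P@DX*1e3;Y=P@DY*1e3;Z=P[:,:,2]*1e3
    tan=(p[:,:,0].astype(int)-p[:,:,2]>25)
    for nm,lo,hi in (('long',-160,0),('short',20,170)):
        m=tan&(d>0)&(abs(X)<115)&(Y>lo)&(Y<hi)&(Z>6)&(Z<54)
        if m.sum()<30: print(nm,'hidden');continue
        x,y,z=X[m],Y[m],Z[m]
        yc=-80 if nm=='long' else 89
        f=lambda a:np.hypot(x-a[0]-a[1]*(y-yc),z-24-a[2])-24
        r=least_squares(f,[np.median(x),0,0],loss='soft_l1',f_scale=1.5)
        print(nm,'x',r.x[0].round(1),'slope',r.x[1].round(3),'dz',r.x[2].round(1),'y',np.percentile(y,[1,99]).round(0),'n',m.sum(),'rms',np.median(abs(f(r.x))).round(2))
E
python3 -c "
from h import *
sidefit('side2')"
python3 - <<'E'
import sys; sys.path.insert(0,'.')
E
```

```text
long x 50.8 slope 0.02 dz -0.4 y [-136.  -19.] n 602 rms 0.81
short x -73.6 slope 0.014 dz -0.3 y [ 44. 139.] n 609 rms 0.7
```

View pics/side2b.png

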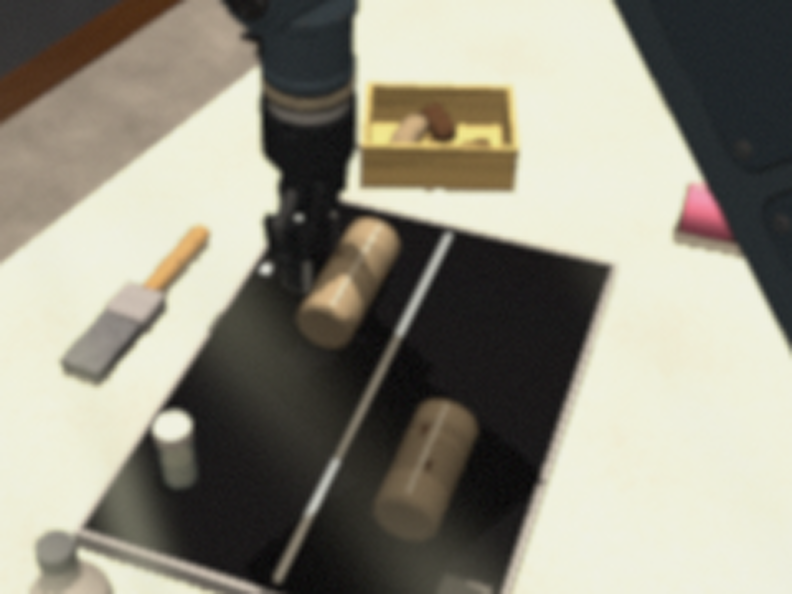

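Run:
```python
import h
from h import *
for cam,f in (('side','side0'),('side','side1'),('top','top0')):
    h.snap=lambda n,name,f=f:(cv2.imread(f'pics/{f}.png')[:,:,::-1],np.load(f'pics/{f}_d.npy'))
    print(cam,f);sidefit('x',cam,False)
# line position as seen in the side picture
p=cv2.imread('pics/side0.png')
X=[]
for y in range(-190,191,10):
    best=[]
    for x in np.arange(-15,15,.5):
        u,v=proj('side',D0+DX*x/1e3+DY*y/1e3); best.append(cv2.getRectSubPix(p,(1,1),(float(u),float(v))).sum())
    b=np.array(best,float);b-=np.median(b);b[b<.4*b.max()]=0; X.append((y,round(float((b*np.arange(-15,15,.5)).sum()/b.sum()),1),int(b.max())))
print(X)
```

```text
side side0
long x 57.8 slope 0.023 dz -0.5 y [-137.  -20.] n 527 rms 0.78
short x -73.7 slope 0.014 dz -0.3 y [ 42. 139.] n 664 rms 0.68
side side1
long x 57.9 slope 0.024 dz -0.5 y [-135.  -19.] n 599 rms 0.91
short x -73.6 slope 0.012 dz -0.3 y [ 44. 139.] n 616 rms 0.73
top top0
long x 61.6 slope 0.011 dz -0.3 y [-137.  -23.] n 403 rms 1.69
short x -70.0 slope -0.001 dz -0.2 y [ 42. 136.] n 331 rms 1.57
[(-190, -1.5, 293), (-180, -1.8, 319), (-170, -1.6, 317), (-160, -1.6, 319), (-150, -1.6, 322), (-140, -1.6, 332), (-130, -1.5, 327), (-120, -1.6, 333), (-110, -1.7, 330), (-100, -1.6, 327), (-90, -1.6, 325), (-80, -1.5, 333), (-70, -1.5, 334), (-60, -1.5, 342), (-50, -1.5, 340), (-40, -1.5, 332), (-30, -1.5, 338), (-20, -1.5, 344), (-10, -1.5, 349), (0, -1.6, 344), (10, -1.5, 341), (20, -1.7, 346), (30, -1.8, 354), (40, -1.8, 338), (50, -1.8, 342), (60, -1.8, 314), (70, -1.8, 316), (80, -1.7, 302), (90, -1.6, 299), (100, -1.6, 308), (110, -1.6, 329), (120, -1.6, 341), (130, -1.7, 360), (140, -1.7, 376), (150, -1.7, 400), (160, -1.7, 393), (170, -1.8, 422), (180, -1.8, 425), (190, -1.8, 407)]
```

Emit:
apply_moves(increments=[[[0.0035,0,0,0],[0.0035,0,0,0],[0.0035,0,0,0],[0.0035,0,0,0],[0.0035,0,0,0]]])

```text
t: 4.45
tcp_pos: [0.6565, -0.0565, 0.1176]
tool_rot: [-0.114, 0.993, -0.008, 0.014]
force: [0.6, 0.2, 0.8]
finger_gap: 0.596
```

```bash
python3 -c "
from h import *
tip();sidefit('side3')"
```

```text
t 4.45 datum xyz mm [ 68.8 -79.3  99.6] toolx.DX -0.9995082928367068 yaw err deg -179.22 tilt -0.99947 F [0.6 0.2 0.8] gap 0.596 ovh 0.0726
zaxis in datum [ 0.027 -0.018] tip [ 70.7 -80.5  29.1]
long x 34.3 slope 0.02 dz -0.4 y [-136.  -19.] n 611 rms 0.91
short x -73.6 slope 0.011 dz -0.4 y [ 44. 139.] n 616 rms 0.72
```

Emit:
apply_moves(increments=[[[0.0035,0,0,0],[0.0035,0,0,0],[0.0035,0,0,0],[0.0035,0,0,0],[0.003,0,0,0]]])

```text
t: 5.0
tcp_pos: [0.638, -0.0608, 0.1171]
tool_rot: [-0.114, 0.993, -0.008, 0.014]
force: [-0.5, 0.0, 1.4]
finger_gap: 0.6
```

Emit:
apply_moves(increments=[[[0.003,0,0,0],[0.003,0,0,0],[0.003,0,0,0],[0.002,0,0,0]]])

```text
t: 5.4
tcp_pos: [0.6261, -0.0635, 0.1167]
tool_rot: [-0.114, 0.993, -0.008, 0.014]
force: [-0.1, -1.1, 0.4]
finger_gap: 0.604
```

```bash
python3 -c "
from h import *
tip();sidefit('side4');sidefit('side5')"
```

```text
t 5.4 datum xyz mm [ 37.6 -79.6  98.7] toolx.DX -0.999543293354179 yaw err deg -179.22 tilt -0.99951 F [-0.1 -1.1  0.4] gap 0.604 ovh 0.0726
zaxis in datum [ 0.026 -0.018] tip [ 39.4 -80.9  28.3]
long x 2.4 slope 0.017 dz -0.4 y [-135.  -18.] n 626 rms 0.87
short x -73.5 slope 0.011 dz -0.3 y [ 43. 139.] n 615 rms 0.68
long x 1.3 slope 0.021 dz -0.4 y [-134.  -18.] n 630 rms 0.88
short x -73.5 slope 0.01 dz -0.2 y [ 44. 139.] n 615 rms 0.67
```

Emit:
apply_moves(increments=[[[0,0,0,0],[0,0,0,0],[0,0,0,0]]])

```text
t: 5.8
tcp_pos: [0.6263, -0.0635, 0.1167]
tool_rot: [-0.114, 0.993, -0.008, 0.014]
force: [-0.2, 0.4, -0.1]
finger_gap: 0.602
```

```bash
python3 -c "
from h import *
tip();sidefit('side6')"
```

```text
t 5.8 datum xyz mm [ 37.8 -79.6  98.7] toolx.DX -0.9995409536123916 yaw err deg -179.22 tilt -0.99951 F [-0.2  0.4 -0.1] gap 0.602 ovh 0.0726
zaxis in datum [ 0.026 -0.018] tip [ 39.6 -80.9  28.3]
long x 0.0 slope 0.021 dz -0.4 y [-135.  -18.] n 624 rms 0.88
short x -73.6 slope 0.014 dz -0.3 y [ 43. 139.] n 616 rms 0.7
```

Emit:
apply_moves(increments=[[[0.0015,0,0,0],[0.0015,0,0,0],[0.001,0,0,0],[0,0,0,0],[0,0,0,0]]])

```text
t: 6.35
tcp_pos: [0.6221, -0.0644, 0.1166]
tool_rot: [-0.114, 0.993, -0.008, 0.014]
force: [-0.6, 0.3, 0.3]
finger_gap: 0.603
```

```bash
python3 -c "
from h import *
tip();sidefit('side7')"
```

```text
t 6.35 datum xyz mm [ 33.6 -79.6  98.6] toolx.DX -0.9995357739725719 yaw err deg -179.21 tilt -0.9995 F [-0.6  0.3  0.3] gap 0.603 ovh 0.0726
zaxis in datum [ 0.026 -0.018] tip [ 35.4 -80.9  28.1]
long x -1.6 slope 0.018 dz -0.6 y [-136.  -18.] n 630 rms 0.87
short x -73.5 slope 0.011 dz -0.4 y [ 43. 139.] n 609 rms 0.7
```

Emit:
apply_moves(increments=[[[-0.01,0,0,0],[-0.02,0,-0.02,0],[0,0,-0.05,0],[0,0,-0.05,0],[0,0,-0.02,0]]])

```text
t: 6.9
tcp_pos: [0.6497, -0.0549, 0.2567]
tool_rot: [-0.113, 0.993, -0.006, 0.009]
force: [1.7, 0.2, 0.8]
finger_gap: 0.604
```

```bash
python3 -c "
from h import *
tip();to(-125,89,220);sidefit('side8')"
```

```text
t 6.9 datum xyz mm [ 62.5 -76.2 238.7] toolx.DX -0.9997245386699787 yaw err deg -179.25 tilt -0.99976 F [1.7 0.2 0.8] gap 0.604 ovh 0.0726
zaxis in datum [ 0.018 -0.013] tip [ 63.7 -77.1 168.2]
t 6.9 datum xyz mm [ 62.5 -76.2 238.7] toolx.DX -0.9997245386699787 yaw err deg -179.25 tilt -0.99976 F [1.7 0.2 0.8] gap 0.604 ovh 0.0726
tool shift mm [185.6 167.9  13.3]
long x -1.6 slope 0.019 dz -0.5 y [-136.  -19.] n 560 rms 0.76
short x -73.6 slope 0.013 dz -0.4 y [ 44. 139.] n 609 rms 0.69
```

Emit:
apply_moves(increments=[[[0.031,0.028,0,0],[0.031,0.028,0,0],[0.031,0.028,0,0],[0.031,0.028,0,0],[0.031,0.028,0,0]]])

```text
t: 7.45
tcp_pos: [0.472, 0.0465, 0.2534]
tool_rot: [-0.111, 0.994, -0.009, 0.02]
force: [0.4, 0.1, -0.3]
finger_gap: 0.598
```

```bash
python3 -c "
from h import *
tip();to(-125,89,99);sidefit('top2','top')"
```

```text
t 7.45 datum xyz mm [-89.6  60.6 235.4] toolx.DX -0.9992334986969511 yaw err deg -179.48 tilt -0.99906 F [ 0.4  0.1 -0.3] gap 0.598 ovh 0.0726
zaxis in datum [ 0.037 -0.022] tip [-86.9  59.1 165. ]
t 7.45 datum xyz mm [-89.6  60.6 235.4] toolx.DX -0.9992334986969511 yaw err deg -179.48 tilt -0.99906 F [ 0.4  0.1 -0.3] gap 0.598 ovh 0.0726
tool shift mm [ 40.2  31.7 134.4]
long x 2.3 slope 0.018 dz -0.4 y [-136.  -22.] n 497 rms 1.76
short hidden
```

Emit:
apply_moves(increments=[[[0.02,0.016,0,0],[0.02,0.016,0,0],[0,0,0,0]]])

```text
t: 7.8
tcp_pos: [0.4132, 0.0744, 0.2496]
tool_rot: [-0.113, 0.993, -0.006, 0.011]
force: [0.5, 0.5, 0.5]
finger_gap: 0.598
```

```bash
python3 -c "
from h import *
tip();to(-127,89,99)"
```

```text
t 7.8 datum xyz mm [-141.   100.3  231.6] toolx.DX -0.9996609480544784 yaw err deg -179.24 tilt -0.99968 F [0.5 0.5 0.5] gap 0.598 ovh 0.0726
zaxis in datum [ 0.021 -0.015] tip [-139.6   99.3  161.1]
t 7.8 datum xyz mm [-141.   100.3  231.6] toolx.DX -0.9996609480544784 yaw err deg -179.24 tilt -0.99968 F [0.5 0.5 0.5] gap 0.598 ovh 0.0726
tool shift mm [-11.2  -9.5 133. ]
```

Emit:
apply_moves(increments=[[[-0.005,-0.01,0.03,0.7],[0,0,0.04,0],[0,0,0.035,0],[0,0,0.01,0],[0,0,0,0]]])

```text
t: 8.3
tcp_pos: [0.4359, 0.0625, 0.1316]
tool_rot: [-0.108, 0.994, -0.008, 0.02]
force: [0.1, 0.8, -0.0]
finger_gap: 0.601
```

```bash
python3 -c "
from h import *
tip()"
```

```text
t 8.3 datum xyz mm [-121.4   84.   113.6] toolx.DX -0.9992085032091195 yaw err deg -179.88 tilt -0.99903 F [ 0.1  0.8 -0. ] gap 0.601 ovh 0.0726
zaxis in datum [ 0.039 -0.021] tip [-118.7   82.5   43.2]
```

Emit:
apply_moves(increments=[[[0,0.005,0.007,0],[0,0,0.006,0],[0,0,0,0]]])

```text
t: 8.6
tcp_pos: [0.4388, 0.067, 0.118]
tool_rot: [-0.107, 0.994, -0.009, 0.023]
force: [0.2, -0.0, 0.8]
finger_gap: 0.6
```

```bash
python3 -c "
from h import *
tip();sidefit('side9')"
```

```text
t 8.6 datum xyz mm [-117.6   87.7  100. ] toolx.DX -0.9990206681297039 yaw err deg -179.9 tilt -0.99881 F [ 0.2 -0.   0.8] gap 0.6 ovh 0.0726
zaxis in datum [ 0.043 -0.022] tip [-114.6   86.1   29.5]
long x -1.6 slope 0.026 dz -0.3 y [-135.  -18.] n 610 rms 0.77
short x -73.7 slope 0.008 dz -0.3 y [ 43. 139.] n 574 rms 0.71
```

View pics/side9b.png

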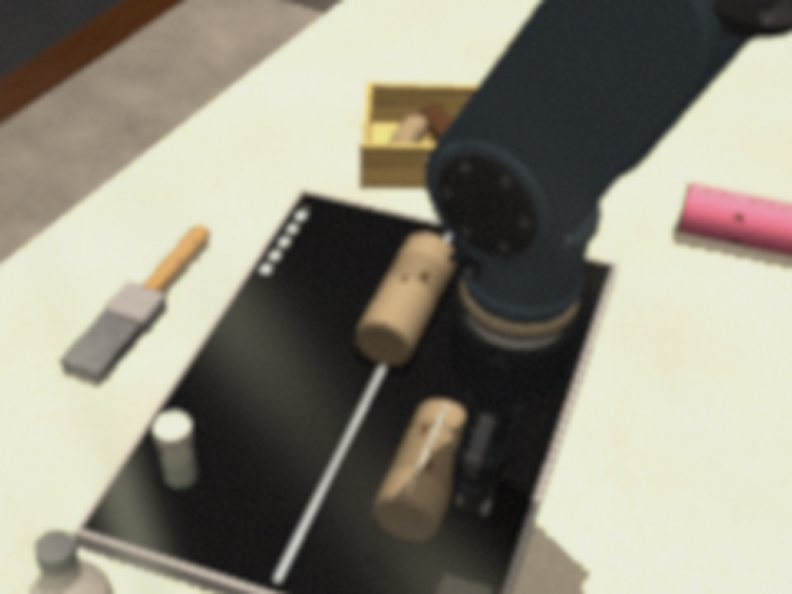

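Emit:
apply_moves(increments=[[[-0.0035,0,0.0005,0],[-0.0035,0,0.0005,0],[-0.0035,0,0.0005,0],[-0.0035,0,0,0],[-0.0035,0,0,0]]])

```text
t: 9.15
tcp_pos: [0.4576, 0.0711, 0.1195]
tool_rot: [-0.108, 0.994, -0.009, 0.024]
force: [-1.0, -1.0, 0.3]
finger_gap: 0.6
```

```bash
python3 -c "
from h import *
tip();sidefit('side10')"
```

```text
t 9.15 datum xyz mm [-98.4  87.7 101.5] toolx.DX -0.9988705412036569 yaw err deg -179.88 tilt -0.99863 F [-1.  -1.   0.3] gap 0.6 ovh 0.0726
zaxis in datum [ 0.047 -0.023] tip [-95.1  86.1  31.1]
long x -1.8 slope 0.022 dz -0.4 y [-132.  -18.] n 482 rms 0.95
short x -64.8 slope 0.006 dz -0.4 y [ 44. 139.] n 413 rms 0.63
```

Rolling ahead of the finger. The tip has risen slightly, so I'll lower it by 3 mm over the stroke.

Emit:
apply_moves(increments=[[[-0.0035,0,0.001,0],[-0.0035,0,0.001,0],[-0.0035,0,0.001,0],[-0.0035,0,0.0005,0],[-0.0035,0,0.0005,0]]])

```text
t: 9.7
tcp_pos: [0.4769, 0.0751, 0.1161]
tool_rot: [-0.108, 0.994, -0.009, 0.025]
force: [0.3, 0.0, 0.3]
finger_gap: 0.597
```

```bash
python3 -c "
from h import *
tip();sidefit('side11')"
```

```text
t 9.7 datum xyz mm [-78.7  87.6  98.1] toolx.DX -0.9988162798879205 yaw err deg -179.88 tilt -0.99857 F [0.3 0.  0.3] gap 0.597 ovh 0.0726
zaxis in datum [ 0.048 -0.024] tip [-75.3  85.9  27.7]
long x -3.8 slope -0.102 dz 2.0 y [-102.  -18.] n 184 rms 2.18
short x -43.7 slope 0.011 dz -0.5 y [ 44. 139.] n 395 rms 0.65
```

Emit:
apply_moves(increments=[[[-0.0035,0,0,0],[-0.0035,0,0.0005,0],[-0.0035,0,0,0],[-0.0035,0,0.0005,0],[-0.0035,0,0,0]]])

```text
t: 10.25
tcp_pos: [0.4958, 0.0792, 0.1158]
tool_rot: [-0.108, 0.994, -0.009, 0.025]
force: [0.6, -0.6, 0.6]
finger_gap: 0.595
```

Emit:
apply_moves(increments=[[[-0.003,0,0.0005,0],[-0.003,0,0,0],[-0.002,0,0,0],[-0.002,0,0,0]]])

```text
t: 10.65
tcp_pos: [0.5069, 0.0816, 0.1158]
tool_rot: [-0.108, 0.994, -0.009, 0.026]
force: [0.1, -0.4, 0.5]
finger_gap: 0.6
```

```bash
python3 -c "
from h import *
tip();sidefit('side12')"
```

```text
t 10.65 datum xyz mm [-48.   87.5  97.8] toolx.DX -0.9987617605876571 yaw err deg -179.88 tilt -0.99851 F [ 0.1 -0.4  0.5] gap 0.6 ovh 0.0726
zaxis in datum [ 0.049 -0.024] tip [-44.5  85.8  27.4]
long hidden
short x -12.8 slope 0.001 dz -0.5 y [ 43. 139.] n 367 rms 0.62
```

Emit:
apply_moves(increments=[[[-0.002,0,0,0],[-0.002,0,0,0],[-0.0015,0,0,0],[0,0,0,0],[0,0,0,0]]])

```text
t: 11.2
tcp_pos: [0.5131, 0.0829, 0.1162]
tool_rot: [-0.108, 0.994, -0.009, 0.026]
force: [-0.2, 0.2, -0.1]
finger_gap: 0.599
```

```bash
python3 -c "
from h import *
tip();sidefit('side13')"
```

```text
t 11.2 datum xyz mm [-41.7  87.4  98.2] toolx.DX -0.9987403314169013 yaw err deg -179.88 tilt -0.99849 F [-0.2  0.2 -0.1] gap 0.599 ovh 0.0726
zaxis in datum [ 0.049 -0.024] tip [-38.2  85.7  27.8]
long hidden
short x -6.3 slope -0.017 dz -0.4 y [ 46. 139.] n 374 rms 0.77
```

View pics/side13b.png

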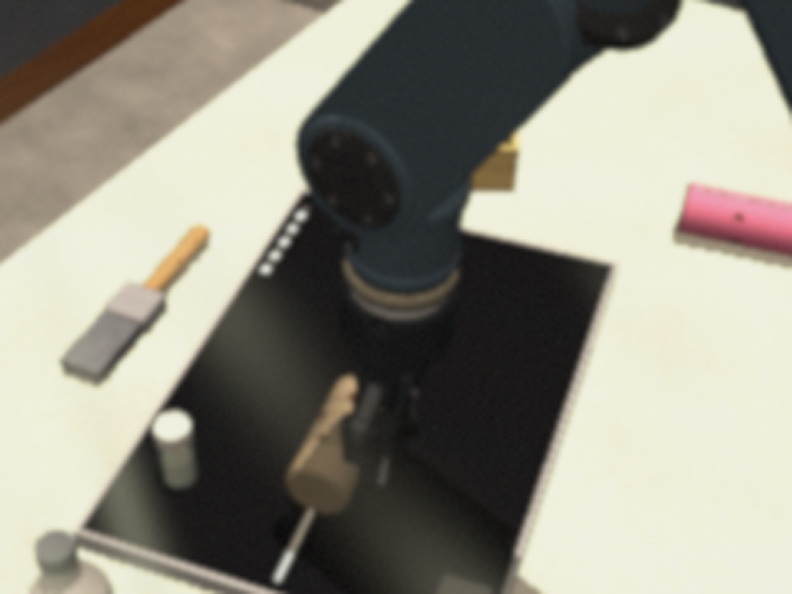

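Emit:
apply_moves(increments=[[[-0.0015,0,0,0],[-0.001,0,0,0],[0,0,0,0],[0,0,0,0],[0,0,0,0]]])

```text
t: 11.75
tcp_pos: [0.5155, 0.0834, 0.1163]
tool_rot: [-0.108, 0.994, -0.009, 0.026]
force: [-0.8, -0.2, 0.9]
finger_gap: 0.604
```

```bash
python3 -c "
from h import *
tip();sidefit('side14')"
```

```text
t 11.75 datum xyz mm [-39.2  87.5  98.3] toolx.DX -0.9987584248214654 yaw err deg -179.89 tilt -0.99851 F [-0.8 -0.2  0.9] gap 0.604 ovh 0.0726
zaxis in datum [ 0.049 -0.024] tip [-35.8  85.8  27.9]
long hidden
short x -3.9 slope -0.006 dz -0.4 y [ 43. 139.] n 378 rms 0.82
```

Emit:
apply_moves(increments=[[[0.01,0,0,0],[0.02,0,0,0],[0.02,0,-0.02,0],[0,0,-0.05,0],[0,0,-0.05,0]]])

```text
t: 12.3
tcp_pos: [0.4523, 0.0735, 0.2297]
tool_rot: [-0.107, 0.994, -0.008, 0.016]
force: [2.0, 0.3, -0.0]
finger_gap: 0.601
```

Emit:
apply_moves(increments=[[[0,0.03,-0.04,0],[0,0.05,0,0],[0,0.05,0,0],[0,0.05,0,0],[0,0.05,0,0]]])

```text
t: 12.8
tcp_pos: [0.4033, 0.2975, 0.2737]
tool_rot: [-0.1, 0.995, -0.008, 0.025]
force: [0.9, -0.3, -0.1]
finger_gap: 0.6
```

Emit:
apply_moves(increments=[[[0,0.05,0,0],[0,0.05,0,0],[0,0.05,0,0],[0,0.05,0,0],[0,0,0,0]]])

```text
t: 13.3
tcp_pos: [0.3563, 0.4969, 0.2677]
tool_rot: [-0.104, 0.994, -0.008, 0.024]
force: [-1.1, -0.4, -0.1]
finger_gap: 0.598
```

```bash
python3 -c "
from h import *
tip();sidefit('side15');sidefit('top15','top',False);cores('top16')"
```

```text
t 13.3 datum xyz mm [-106.9  525.3  249.7] toolx.DX -0.9989095623767261 yaw err deg 179.66 tilt -0.99874 F [-1.1 -0.4 -0.1] gap 0.598 ovh 0.0726
zaxis in datum [ 0.045 -0.021] tip [-103.7  523.8  179.3]
long hidden
short hidden
long x 2.1 slope 0.018 dz -0.1 y [-136.  -22.] n 477 rms 1.74
short x -0.4 slope 0.01 dz -0.5 y [ 41. 135.] n 386 rms 1.78
core [  2. -79.] [119.5  48. ] 89.22 topx 1.4 n 605
core [-0.3 88. ] [99.8 47.8] 89.48 topx -1.5 n 511
```

View pics/top16b.png

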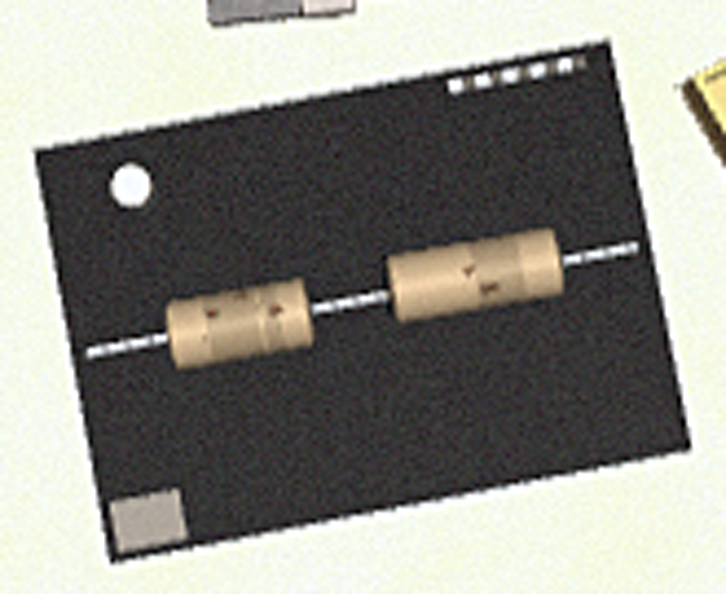

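View pics/side15b.png

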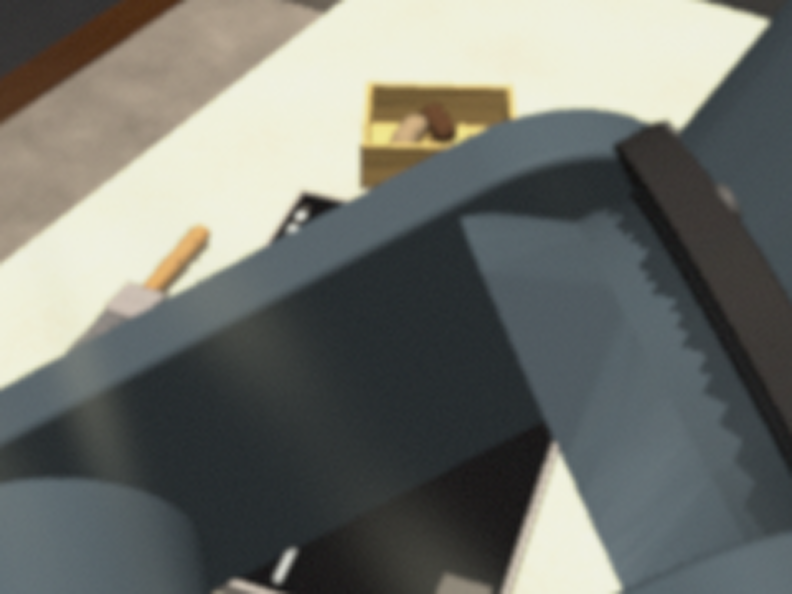

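Run:
```python
from h import *
p=cv2.imread('pics/top0.png').astype('float32')
xs=np.arange(-14,14,.5)
def prof(y0,y1):
    b=[]
    for x in xs:
        b.append(np.mean([cv2.getRectSubPix(p,(1,1),tuple(map(float,proj('top',D0+DX*x/1e3+DY*y/1e3)))).sum() for y in np.arange(y0,y1,2)]))
    b=np.array(b);b-=np.median(b);b[b<.2*b.max()]=0;return (b*xs).sum()/b.sum()
print([(a,round(prof(a,a+40),2)) for a in range(-200,200,40)])
# felt extents of the board in datum x by brightness
g=p.sum(2)
for y in (-120,0,60):
    v=[(x,int(cv2.getRectSubPix(p,(1,1),tuple(map(float,proj('top',D0+DX*x/1e3+DY*y/1e3)))).sum())) for x in list(range(-162,-145,2))+list(range(146,163,2))]
    print(y,v)
```

```text
Traceback (most recent call last):
  File "h.py", line 9, in proj
    c=manip.camera_model(n);K,R,t=map(np.array,(c['mtx'],c['R'],c['t']))
ValueError: time passes only in moves, steps and waits
```

Run:
```python
import h
from h import *
C={n:manip.camera_model(n) for n in ('top','side')}
def mk(n):
    K,R,t=(np.array(C[n][k]) for k in ('mtx','R','t'))
    return lambda X:(lambda q:q[:2]/q[2])(K@(R@X+t.ravel()))
xs=np.arange(-14,14,.5)
p=cv2.imread('pics/top0.png').astype('float32').sum(2);pr=mk('top')
def val(x,y): return float(cv2.getRectSubPix(p,(1,1),tuple(map(float,pr(D0+DX*x/1e3+DY*y/1e3))))[0,0])
def prof(y0,y1):
    b=np.array([np.mean([val(x,y) for y in np.arange(y0,y1,2)]) for x in xs]);b-=np.median(b);b[b<.2*b.max()]=0;return (b*xs).sum()/b.sum()
print([(a,round(prof(a,a+40),2)) for a in range(-200,200,40)])
```

```text
[(-200, np.float64(0.27)), (-160, np.float64(0.18)), (-120, np.float64(0.18)), (-80, np.float64(0.21)), (-40, np.float64(0.2)), (0, np.float64(0.29)), (40, np.float64(0.22)), (80, np.float64(0.22)), (120, np.float64(0.3)), (160, np.float64(0.34))]
```

Run:
```python
from h import *
cores('top17')
a=cv2.imread('pics/top0.png').astype(int);b=cv2.imread('pics/top17.png').astype(int)
for n,(u0,v0,u1,v1) in dict(vial=(190,157,212,180),bottle=(138,165,166,192),brush=(212,110,284,134)).items():
    print(n,abs(a-b)[v0:v1,u0:u1].mean().round(2))
cv2.imwrite('pics/top17f.png',cv2.resize(b.astype('uint8'),(800,600)))
st()
```

```text
core [  1.9 -79.1] [119.9  47.8] 88.98 topx 2.0 n 605
core [-0.3 88.3] [100.3  48.1] 89.35 topx 0.2 n 511
vial 3.61
bottle 2.12
brush 2.01
t 13.5 datum xyz mm [-106.6  518.8  249.6] toolx.DX -0.9989972428318038 yaw err deg 179.33 tilt -0.99877 F [-0.   0.3 -0.6] gap 0.599 ovh 0.0726
```

View pics/top17f.png

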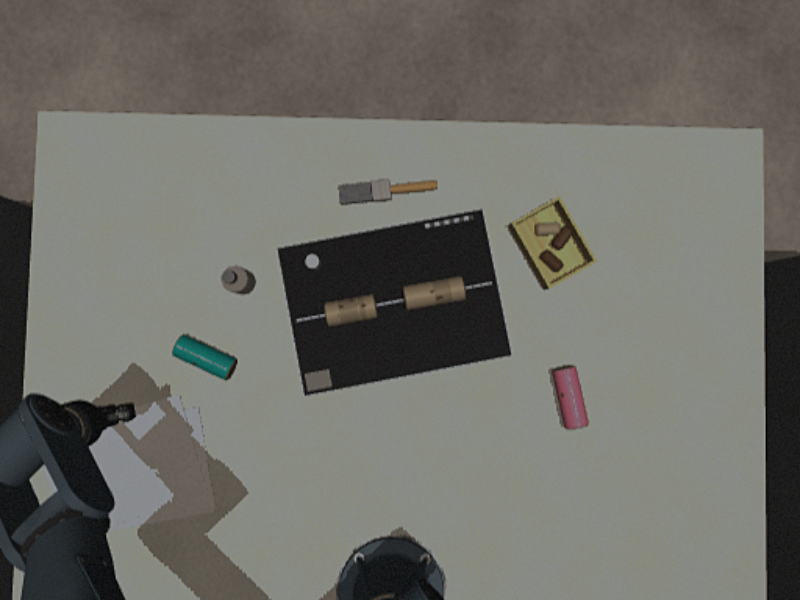

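Both cores lie on the line, at (350,310) and (435,293). The vial, bottle and brush are where they started, and the arm is clear. Handing in.

```bash
python3 -c "
from station import manip
print(manip.sign_off())"
```

```text
the job is handed in; nothing more can be done
None
```

Both pieces of core now lie along the white datum line, and I handed the job in at about 13.5 s. I rolled them with two spread fingertips about 28–31 mm above the felt, the long piece from the far side first and then the short one from the near side. Wrist force readings stayed at about 2 N or less.

- **Position (top camera):** in the last clear views, about 0.2 s before hand-in, the long piece's axis was about +2 mm across the line. The short piece's was about -0.5 mm. Both were within about 0.02 rad of parallel, and repeated pictures agreed to within 0.3 mm, so they were lying still.
- **Where the cameras disagree:** the side camera read about 2 mm nearer the robot for both, roughly 0 mm (long) and -2 mm (short). That is within the calibration error, so I left both as they were. The arm blocked the side camera at the end, so it gave no final check.
- **Other objects:** the vial, bottle, brush and look-alikes showed no movement, and the arm was clear of everything.

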